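# Turn two sample jars to the label reader

### The arm

A 6-joint arm with a two-finger parallel gripper is mounted at the origin on a cart in front of the work surface, level with it; the furniture and walls round the work are solid. World frame = base frame: x ahead of the robot, y to its left, z up, the work surface at z = 0. Lengths are in m, angles in rad, forces in N, time in s.
With the tool pointing down it reaches from about 0.35 to 0.85 m from the base axis. Payload 8.1 kg.
Tool frame: the origin (TCP) lies on the front face of the gripper's body, between the roots of the fingers; the fingertips stand 84 mm ahead of it and the grasp point (between the pads) lies 65 mm ahead of it; x points along the fingers, y is the direction in which the jaws open and shut, and the axes are right-handed (so a half turn about x gives the same grasp; the last joint's range is limited). The gripper opens to 93 mm and grips with 3 to 60 N. Pads are 15 mm wide; open, the fingers measure 128 mm over their backs; the gripper's body (75 mm by 188 mm) begins 65 mm behind the grasp point.
Start: joints at [-1.284, 0.13, 1.488, -0, 1.523, -0.085], TCP at [0.218, -0.559, 0.303] pointing down, gripper open.
Joint ranges: [-2.96, 2.96], [-0.89, 2.26], [0.02, 2.5], [-1.34, 4.48], [0, 2.73], [-2.66, 2.66]. Speed limits (rad/s): [2.39, 2.39, 2.79, 3.14, 3.14, 3.14].

### API

Orientations are given as a rotation vector (axis times angle).
In Python, from plant import telemetry, read_camera, camera_params, robot gives the robot as it stands.
- The arm moves only by the tool step_arm, never from a script. Its argument "commands" is a list of rows, each an object with "xyz": the shift along the tool's x, y, z in mm, a list of three; "turn": the turn, a rotation vector about the tool's x, y, z in rad, a list of three; "grip": the finger opening in mm, from 0 to 93. In form: [{"xyz": [dx, dy, dz], "turn": [ax, ay, az], "grip": grip}, ...]. A call has 1 to 12 rows; each row is the pose to reach, as a shift and turn from the pose commanded when the call began, along the tool's axes at that moment; what a row does not reach only later rows make up. A row lasts 1/8 s, in which the tool goes at most 62.5 mm and 10.7 degrees, less where a joint would pass 70% of its speed; a pose out of reach is approached as far as the arm can. A call with a gripper value outside its range is refused whole. The fingers move at their own pace and stop on an object; "force" is the grip in N (left out, the last holds). Time passes only in rows, so rows that repeat a pose let the fingers close. It gives the time, the measured TCP pose, the force and the opening at its end, in the units of the state.
- telemetry.read_state(): the state, without advancing time (a new reading comes with each control period).
- read_camera(name): name is "scene" or "side" or "wrist"; returns the picture (480x640x3 uint8, red, green, blue); there is no depth.
- camera_params(name): a dict with "mtx" (3x3 intrinsics, pixels), "rvec" (rotation vector, rad) and "tvec" (3), from world to camera coordinates, as OpenCV has them. Camera axes: x right, y down, z forward; pixel columns grow to the right and rows downward; lengths in m; the calibration is good to about 2 mm. A picture is of the moment at which its call begins: read the wrist's pose just before it. camera_params takes no time and is no camera call; for the wrist camera it gives the pose at the moment of the call.
- robot.close_job(): hands the job in, once; it reports no verdict.
The state is a dict: "t": time; "q": joint angles; "dq": joint speeds; "joint_torque": joint torques, N m; "tool_pos": TCP position; "orientation": TCP orientation; "force": force on the tool from outside, world axes, zero at the start; "wrist_torque": the same for the moment, N m; "opening": finger opening in m.
Only numpy, scipy, OpenCV 4.12 (cv2) and the standard library are available. Lean on these libraries where they do the work, as an engineer would, in place of code of your own. Each camera call takes 0.05 s, during which the arm holds its last target. There are 200 camera calls.

### The job

Have both sample jars, the tall one and the squat one, standing upright on the label reader's two marks, one on each (either way round), each turned so that its printed label squarely faces the reader window behind its mark. One jar is already at the reader but turned wrongly, and a roll of labels lies on the other mark: set the roll flat on the open bench, clear of the reader's base plate. Set the jars down gently rather than dropping them, and leave the beaker, the rubber bulb and the wash bottle standing where they are.

Things in the scene. Friction and masses are not known exactly. Their poses are not given: they have to be found in the camera images.
- reader: Label reader, fixed to the bench, its place and yaw vary. Origin: bench level (z = 0), midway between its two standing marks. +x points from the marks straight to the windows, +y to the left mark, z up. Aluminium base plate 4 mm thick, from x = -50 to +125 mm and y = -125 to +125 mm; on it a white housing with its front face at x = +55 mm, back at +125 mm, 250 mm wide, 100 mm high. Nothing stands above the plate in front of the face.
- mark_left (a point): Centre of the left ring mark (67 mm across) on top of the reader's base plate, 60 mm to the +y side of the reader's origin, 4 mm above the bench, 55 mm in front of the housing face. Axes as the reader.
- mark_right (a point): Centre of the right ring mark, 60 mm to the -y side of the reader's origin, otherwise the same.
- window_left (a point): Centre of the dark reading window behind the left mark, on the housing face, 52 mm above the bench. Axes as the reader.
- window_right (a point): Centre of the reading window behind the right mark, otherwise the same.
- tall_mid (a point): Tall sample jar (grey, black screw cap fixed to it), 110 mm high, loose, 0.17 to 0.35 kg. Point: on its axis half-way up, 55 mm above its foot. Body 52 mm across; cap 56 mm across, the top 24 mm. z up its axis; +x points out of the middle of the printed label; a white ridge on top of the cap runs from the middle to the rim over the label. Starts on one of the two marks (which one varies), label turned away by at least 0.9 rad.
- squat_mid (a point): Squat sample jar, same make, 84 mm high, loose, 0.15 to 0.31 kg. Point: on its axis half-way up, 42 mm above its foot. Body 56 mm across; cap 60 mm across, the top 24 mm. z up, +x out of the middle of the label, white ridge on the cap over the label. Starts on the bench in a row between the beaker and the rubber bulb, about 20 mm from each, any yaw.
- roll_mid (a point): Roll of labels lying flat, 62 mm across, 25 mm high, with a hole in the middle; loose, about 0.09 kg. Point: its centre, half-way up (12.5 mm above its underside). z up. Starts on the mark that the tall jar does not occupy.
- beaker_mid (a point): Glass beaker, 68 mm across, 90 mm high, loose bystander. Point: its centre, 45 mm above its foot.
- bulb_mid (a point): Red rubber blower bulb, 50 mm across, 80 mm high, loose bystander. Point: on its axis 40 mm above its foot.
- bottle_mid (a point): Wash bottle, body 65 mm across, 184 mm high with its spout (which reaches 65 mm from its axis to its -x side, 150 to 184 mm up), loose bystander standing at the back between the reader and the row. Point: on its body's axis, 77 mm above its foot.
Mind the look-alikes: they are no part of the job. What is shaped like the part that bears roll_mid but purple is not meant.

How it is judged:
By the outcome, as a careful person would: the job done as asked, in the order asked, and still so for the second after the job is handed in, with the robot touching nothing.
It also fails if it takes over 72 s, if anything falls off the work surface, if the arm or the gripper's body presses on something with over 40 N, if the wrist force passes 120 N, or if a joint passes its speed limit or range.

## Working session

There is one attempt and no reset: what is moved stays moved. The work goes in short steps, Python scripts to look and compute and a tool call to move; the robot and the scene stay as the last step left them, time stands still between calls to the robot, and variables do not carry over. Pictures are saved under pics/ and viewed, about 8 in all and at most 12, crops included, and the job is handed in when it is done.

Besides the shell and the picture viewer there is one more tool, called as name(argument=value, ...), one argument or row to a line, values as JSON. step_arm: Moves the arm, as the interface text tells. Its arguments: {"type":"object","properties":{"commands":{"type":"array"},"force":{"type":"number"}},"required":["commands"]}

```bash
mkdir -p pics; ls; python3 - <<'E'
from plant import telemetry, read_camera, camera_params
import cv2,numpy as np
s=telemetry.read_state();print(s)
for n in("scene","side"):
    p=camera_params(n);print(n,p)
    cv2.imwrite(f"pics/{n}0.png",read_camera(n)[:,:,::-1])
E
```

```text
pics
{'t': 0.0, 'q': array([-1.28440566e+00,  1.31140655e-01,  1.48925772e+00,  2.41631962e-06,
        1.52299118e+00, -8.54221265e-02]), 'dq': array([ 1.47641654e-03, -2.45952139e-03, -3.95526090e-04,  3.98756458e-04,
        5.24234771e-05,  2.51399223e-04]), 'joint_torque': array([-9.32861949e-04, -5.59846044e+01, -4.91759312e+01,  7.66041060e-02,
        3.52946541e-02, -1.96393557e-04]), 'tool_pos': array([ 0.21787681, -0.55860721,  0.3017114 ]), 'orientation': array([ 2.0188446 ,  0.38157151, -2.01920999]), 'force': array([-0.64832376, -0.32623921, -1.00795806]), 'wrist_torque': array([-0.03275539,  0.00654523,  0.02780371]), 'opening': 0.09279240736447301}
scene {'mtx': array([[607.64639091,   0.        , 319.04940035],
       [  0.        , 607.64639091, 240.1707961 ],
       [  0.        ,   0.        ,   1.        ]]), 'rvec': array([ 0.90831114, -2.37184743,  1.23325399]), 'tvec': array([0.45823567, 0.26925365, 1.11045426])}
side {'mtx': array([[450.57333323,   0.        , 324.72866595],
       [  0.        , 450.57333323, 233.50208459],
       [  0.        ,   0.        ,   1.        ]]), 'rvec': array([ 0.07438968, -2.69700481,  1.55831082]), 'tvec': array([0.57488151, 0.07856464, 0.88065459])}
```

View pics/scene0.png

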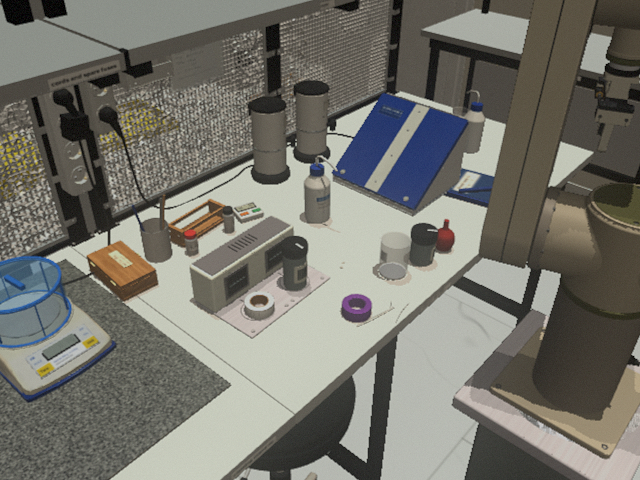

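View pics/side0.png

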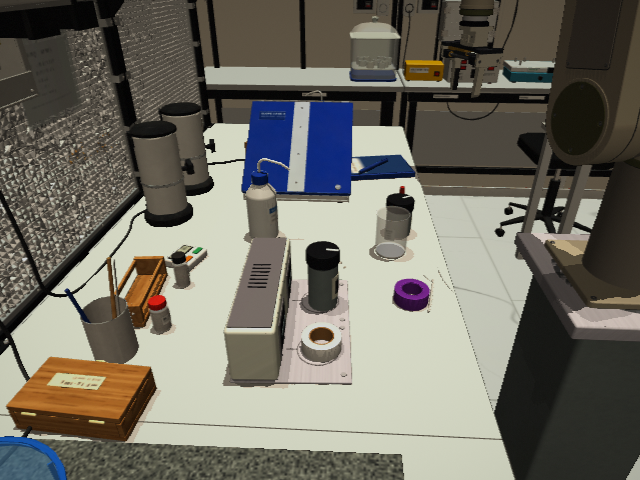

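The scene view shows the roll at about (259,302), tall cap (294,244), squat cap (424,232), beaker (395,255), bulb (446,238) and bottle (317,195). The purple decoy is at (356,306). I'll cast rough rays and zoom in on the reader.

```bash
cat > h.py <<'E'
import numpy as np,cv2
from plant import telemetry, read_camera, camera_params
def ray(p,uv):
    R=cv2.Rodrigues(p["rvec"])[0];C=-R.T@np.ravel(p["tvec"])
    uv=np.atleast_2d(np.float64(uv))
    d=np.c_[(uv-p["mtx"][:2,2])/np.diag(p["mtx"])[:2],np.ones(len(uv))]@R
    return C,d
def onz(p,uv,z):
    C,d=ray(p,uv);return C+d*((z-C[2])/d[:,2])[:,None]
def proj(p,X): return cv2.projectPoints(np.float64(X).reshape(-1,3),p["rvec"],p["tvec"],p["mtx"],None)[0][:,0]
def toolR(): 
    s=telemetry.read_state();return s["tool_pos"],cv2.Rodrigues(s["orientation"])[0]
E
python3 - <<'E'
from h import *
np.set_printoptions(precision=3,suppress=True)
a=cv2.imread("pics/scene0.png");b=cv2.imread("pics/side0.png")
A=camera_params("scene");B=camera_params("side")
for n,u,v,z in [("roll",(259,301),(322,336),.029),("tall",(295,244),(323,250),.114),("squat",(424,231),(400,202),.084),("beakertop",(396,240),(393,213),.09),("bulb",(446,222),(402,190),.08),("bottle",(317,170),(261,176),.15),("purple",(357,303),(412,290),.025)]:
    print(n,onz(A,u,z)[0],onz(B,v,z)[0])
print("plate front corners scene",onz(A,[(252,332),(329,276)],.004),"side",onz(B,[(350,382),(348,280)],.004))
print("top housing scene",onz(A,[(193,268),(213,282),(293,232),(275,218)],.1))
print("tool R",toolR()[1])
c=cv2.resize(a[180:340,185:475],(790,436),interpolation=3)
cv2.imwrite("pics/c1.png",c)
E
```

```text
roll [0.568 0.238 0.029] [0.567 0.238 0.029]
tall [0.569 0.127 0.114] [0.572 0.127 0.114]
squat [ 0.418 -0.136  0.084] [ 0.421 -0.123  0.084]
beakertop [ 0.44  -0.058  0.09 ] [ 0.441 -0.059  0.09 ]
bulb [ 0.404 -0.207  0.08 ] [ 0.41  -0.194  0.08 ]
bottle [ 0.705 -0.094  0.15 ] [ 0.711 -0.091  0.15 ]
purple [0.417 0.103 0.025] [0.416 0.109 0.025]
plate front corners scene [[0.532 0.293 0.004]
 [0.535 0.054 0.004]] side [[0.523 0.303 0.004]
 [0.528 0.056 0.004]]
top housing scene [[0.677 0.312 0.1  ]
 [0.613 0.314 0.1  ]
 [0.617 0.083 0.1  ]
 [0.686 0.07  0.1  ]]
tool R [[-0.     0.363 -0.932]
 [ 0.002 -0.932 -0.363]
 [-1.    -0.002 -0.   ]]
```

View pics/c1.png

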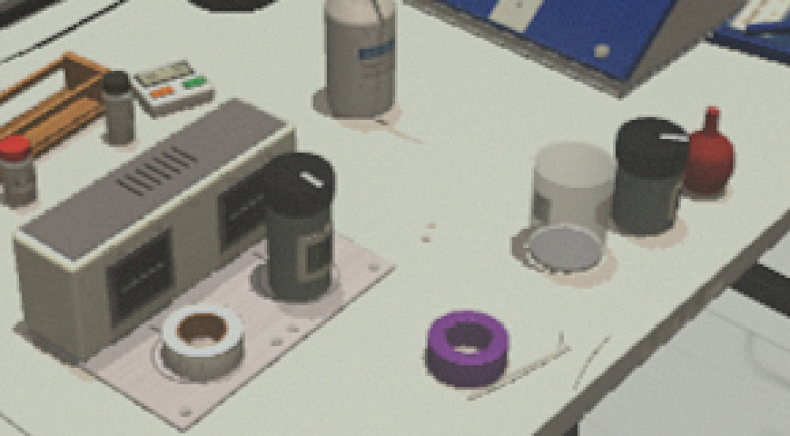

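Both views agree to about 1 cm. Roll is near (0.567,0.238), so on the left mark. Tall is near (0.570,0.127), squat (0.42,-0.13), beaker (0.44,-0.058), bulb (0.407,-0.20). Reader yaw is close to 0. I'll move over the reader for a closer look.

step_arm(
  commands=[
    {"xyz": [-50,-568,-578],"turn": [-2.77,0,0],"grip": 93},
    {"xyz": [-50,-568,-578],"turn": [-2.77,0,0],"grip": 93},
    {"xyz": [-50,-568,-578],"turn": [-2.77,0,0],"grip": 93},
    {"xyz": [-50,-568,-578],"turn": [-2.77,0,0],"grip": 93},
    {"xyz": [-50,-568,-578],"turn": [-2.77,0,0],"grip": 93},
    {"xyz": [-50,-568,-578],"turn": [-2.77,0,0],"grip": 93},
    {"xyz": [-50,-568,-578],"turn": [-2.77,0,0],"grip": 93},
    {"xyz": [-50,-568,-578],"turn": [-2.77,0,0],"grip": 93},
    {"xyz": [-50,-568,-578],"turn": [-2.77,0,0],"grip": 93},
  ],
)

```text
t: 1.23
tool_pos: [0.4484, -0.0449, 0.3374]
orientation: [0.838, 1.403, -0.838]
force: [0.8, -0.9, 0.6]
opening: 0.093
```

```bash
python3 - <<'E'
from h import *
cv2.imwrite("pics/w1.png",read_camera("wrist")[:,:,::-1]);p=camera_params("wrist")
import pickle;pickle.dump(p,open("w1.pkl","wb"))
print(ray(p,(320,240)),p["mtx"][0,0]); print(toolR())
for c in[(0,0),(639,0),(0,479),(639,479)]:print(onz(p,c,.0))
E
```

```text
(array([0.41769462, 0.01826102, 0.42032168]), array([[ 0.12702736, -0.20815898, -0.96987672]])) 358.76060956047405
(array([ 0.45033191, -0.03832229,  0.33781189]), array([[ 0.00208046,  0.87297075,  0.48776812],
       [ 0.00408087,  0.4877577 , -0.87296952],
       [-0.99998951,  0.0038067 , -0.00254772]]))
[[ 0.05737335 -0.01009695  0.        ]]
[[0.63679644 0.31534677 0.        ]]
[[ 0.24521613 -0.60385378  0.        ]]
[[ 1.04962474e+00 -1.57555926e-01  5.55111512e-17]]
```

step_arm(
  commands=[
    {"xyz": [0,0,0],"turn": [0,0,0],"grip": 93},
  ],
)

```text
t: 1.4
tool_pos: [0.4484, -0.0449, 0.3371]
orientation: [0.839, 1.404, -0.839]
force: [0.0, -1.0, -0.2]
opening: 0.0929
```

step_arm(
  commands=[
    {"xyz": [-20,206,-143],"turn": [-1.06,0,0],"grip": 93},
    {"xyz": [-20,206,-143],"turn": [-1.06,0,0],"grip": 93},
    {"xyz": [-20,206,-143],"turn": [-1.06,0,0],"grip": 93},
    {"xyz": [-20,206,-143],"turn": [-1.06,0,0],"grip": 93},
    {"xyz": [-20,206,-143],"turn": [-1.06,0,0],"grip": 93},
    {"xyz": [-20,206,-143],"turn": [-1.06,0,0],"grip": 93},
    {"xyz": [-20,206,-143],"turn": [-1.06,0,0],"grip": 93},
  ],
)

```text
t: 2.28
tool_pos: [0.5632, 0.1743, 0.3568]
orientation: [0.02, 1.572, -0.021]
force: [0.2, -0.5, -0.3]
opening: 0.0928
```

```bash
python3 - <<'E'
from h import *
import pickle
p=camera_params("wrist");im=read_camera("wrist")[:,:,::-1];print(toolR())
cv2.imwrite("pics/w2.png",im);pickle.dump(p,open("w2.pkl","wb"))
print(ray(p,(320,240)))
w1=cv2.imread("pics/w1.png")
cv2.imwrite("pics/w12.png",np.hstack([cv2.resize(w1,(400,300),interpolation=3),cv2.resize(im,(400,300),interpolation=3)]))
E
```

```text
(array([0.56313281, 0.17440165, 0.3569975 ]), array([[-7.03414783e-04,  2.79576710e-02,  9.99608860e-01],
       [-4.73462354e-04,  9.99608986e-01, -2.79580077e-02],
       [-9.99999641e-01, -4.92943240e-04, -6.89902834e-04]]))
(array([0.49739422, 0.17597724, 0.43917091]), array([[ 2.45361735e-01, -7.92301253e-04, -9.69496756e-01]]))
```

View pics/w2.png

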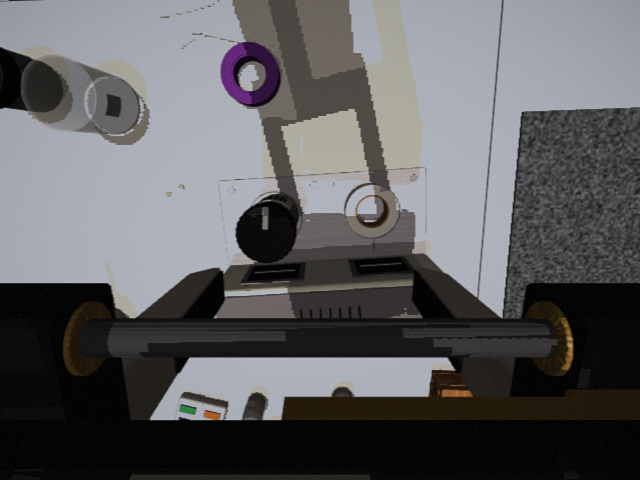

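View pics/w1.png

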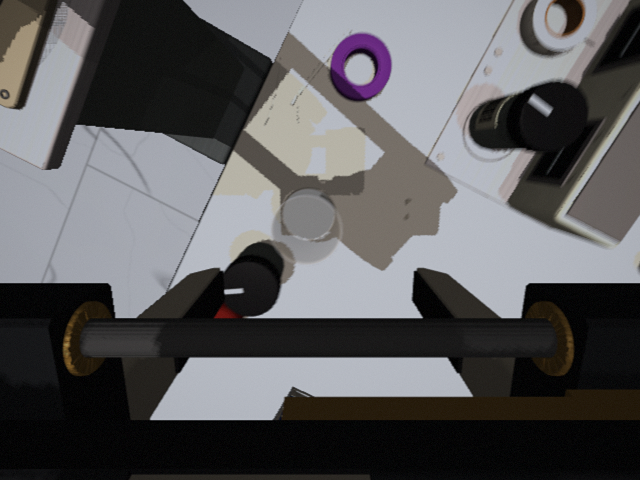

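Wrist view 2 shows plate front corners at (219,181) and (426,168), roll at (373,210), and tall cap at (267,232) with its ridge pointing up, which is world -x. Wrist view 1 shows squat cap at (252,287) with its ridge to the left. Next I'll fit these by masks.

```bash
cat >> h.py <<'E'
def cap(im,p,c,r,z,rr):
    """dark cap blob near pixel c -> axis xy at height z; ridge yaw"""
    g=cv2.cvtColor(im,cv2.COLOR_BGR2GRAY);m=np.zeros_like(g);cv2.circle(m,c,r,255,-1)
    d=((g<45)&(m>0)).astype(np.uint8)
    cs=cv2.findContours(cv2.morphologyEx(d,cv2.MORPH_OPEN,np.ones((5,5))),0,2)[0];k=max(cs,key=cv2.contourArea)
    q=onz(p,k[:,0],z)[:,:2]
    return q,g,m
E
python3 - <<'E'
from h import *
import pickle
np.set_printoptions(precision=4,suppress=True)
for f,c,pl in (("w2",(267,232),.004),("w1",(252,287),0)):
    im=cv2.imread(f"pics/{f}.png");p=pickle.load(open(f+".pkl","rb"));h=.110 if f=="w2" else .084
    g=cv2.cvtColor(im,cv2.COLOR_BGR2GRAY)
    print(f);x,y=c
    m=np.zeros_like(g);cv2.circle(m,c,27,255,-1)
    w=((g>110)&(m>0)).astype(np.uint8)
    n,l,st,ce=cv2.connectedComponentsWithStats(w)
    for i in range(1,n):
        if st[i,4]>8:
            pts=np.argwhere(l==i)[:,::-1];q=onz(p,pts,pl+h)[:,:2];mu=q.mean(0);v=np.linalg.svd(q-mu)[2][0]
            t=(q-mu)@v;print(" white",st[i],ce[i],"centre",mu,"ext",t.min(),t.max(),"yaw",np.arctan2(v[1],v[0]))
    d=((g<40)).astype(np.uint8);n,l,st,ce=cv2.connectedComponentsWithStats(d)
    print(" dark",st[l[y,x]],ce[l[y,x]])
p=pickle.load(open("w2.pkl","rb"));im=cv2.imread("pics/w2.png")
print("corners",onz(p,[(219,181),(426,168)],.004), "roll top",onz(p,[(372.5,210)],.029))
# roll by bright warm/white ring blob not available: ring hole centre
print("tall sides in row",onz(p,[(236,232),(299,232),(267,262)],.114))
p1=pickle.load(open("w1.pkl","rb"));print("squat",onz(p1,[(252,288)],.084),"beaker foot",onz(p1,[(308,214)],0.0))
a=np.vstack([cv2.resize(im[150:310,200:440],(720,480),interpolation=2)]);cv2.imwrite("pics/c2.png",a)
E
```

```text
w2
 white [263 216   4  13  45] [264.7333 222.4667] centre [0.5617 0.1251] ext -0.006179000627960665 0.005372598580475815 yaw -0.12360246559744141
 dark [ 236  194   63   70 3019] [268.2531 230.1524]
w1
 white [226 288  17   6  80] [233.85 290.8 ] centre [ 0.4122 -0.1416] ext -0.008366046767613633 0.008144865958808478 yaw -2.5499399012788064
 dark [    0   243   640   237 98145] [325.757  387.6968]
corners [[0.5313 0.0559 0.004 ]
 [0.5222 0.3041 0.004 ]] roll top [[0.567  0.2372 0.029 ]]
tall sides in row [[0.5701 0.0978 0.114 ]
 [0.5715 0.1564 0.114 ]
 [0.6    0.1249 0.114 ]]
squat [[ 0.4267 -0.1301  0.084 ]] beaker foot [[ 0.4447 -0.0512  0.    ]]
```

View pics/c2.png

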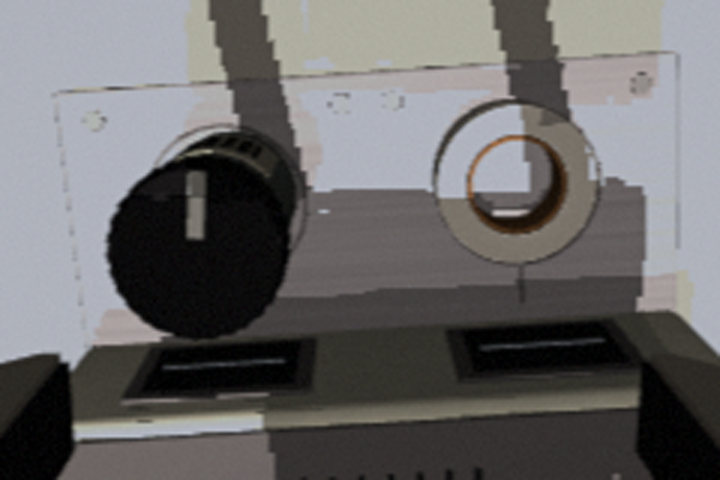

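```bash
python3 - <<'E'
from h import *
import pickle
np.set_printoptions(precision=4,suppress=True)
p=pickle.load(open("w2.pkl","rb"));im=cv2.imread("pics/w2.png");g=cv2.cvtColor(im,cv2.COLOR_BGR2GRAY)
f=lambda l:np.array(l)/3+[200,150]
print("top front edge",onz(p,f([(75,438),(640,405)]),.1)[:,:2])
print("windows",onz(p,f([(545,352),(220,370)]),.052)[:,:2])
print("tick",onz(p,f([(520,265),(522,300)]),.004)[:,:2])
print("back plate-housing joint",onz(p,f([(95,345),(640,315)]),.004)[:,:2])
m=np.zeros_like(g);cv2.circle(m,(267,232),26,255,-1)
for th in(60,75):
    n,l,st,ce=cv2.connectedComponentsWithStats(((g>th)&(m>0)).astype(np.uint8))
    for i in range(1,n):
        if st[i,4]>40:
            q=onz(p,np.argwhere(l==i)[:,::-1],.114)[:,:2];mu=q.mean(0);v=np.linalg.svd(q-mu)[2][0];t=(q-mu)@v
            print(th,st[i],mu,t.min(),t.max(),np.arctan2(v[1],v[0]))
# cap circle: dark contour, lower half (clear of body)
n,l,st,ce=cv2.connectedComponentsWithStats((g<40).astype(np.uint8));d=(l==l[245,267]).astype(np.uint8)
k=cv2.findContours(d,0,1)[0];k=max(k,key=cv2.contourArea)[:,0];k=k[k[:,1]>222]
q=onz(p,k,.114)[:,:2];A=np.c_[2*q,np.ones(len(q))];s=np.linalg.lstsq(A,(q**2).sum(1),rcond=None)[0]
print("tall cap",s[:2],"R",np.sqrt(s[2]+s[0]**2+s[1]**2))
s=f([(435,181),(600,181),(517,98),(517,265)]);print("roll edges L,R,top,bottom at z.029/.029",onz(p,s,.029)[:,:2])
E
```

```text
top front edge [[0.6393 0.078 ]
 [0.6323 0.2684]]
windows [[0.6291 0.2448]
 [0.6332 0.1216]]
tick [[0.6071 0.2423]
 [0.6222 0.2433]]
back plate-housing joint [[0.6375 0.0624]
 [0.63   0.2931]]
60 [262 207   6  23 129] [0.5576 0.1252] -0.01039327594554171 0.010309858645324249 -0.05877514891391665
75 [262 207   6  23 111] [0.5581 0.1252] -0.010871503354606356 0.009738474847197717 -0.05586877109682721
tall cap [0.5723 0.1254] R 0.027625095879924344
roll edges L,R,top,bottom at z.029/.029 [[0.5666 0.2054]
 [0.5682 0.2689]
 [0.5356 0.2366]
 [0.6007 0.2373]]
```

The reader origin is about (0.5765,0.1825), yaw 0.035, with plate edge and windows in agreement. Tall is at (0.5715,0.1255) with label yaw about 3.085. Roll is at (0.568,0.237). The gripper body would hit the tall jar if I grasped the roll first. So I'll pick up the tall jar, turn it, and park it on the bench.

step_arm(
  commands=[
    {"xyz": [40,-49,10],"turn": [0,0,0],"grip": 93},
    {"xyz": [100,-49,10],"turn": [0,0,0],"grip": 93},
    {"xyz": [155,-49,10],"turn": [0,0,0],"grip": 93},
    {"xyz": [195,-49,10],"turn": [0,0,0],"grip": 93},
    {"xyz": [220,-49,10],"turn": [0,0,0],"grip": 93},
    {"xyz": [223,-49,10],"turn": [0,0,0],"grip": 50},
    {"xyz": [223,-49,10],"turn": [0,0,0],"grip": 30},
    {"xyz": [223,-49,10],"turn": [0,0,0],"grip": 30},
    {"xyz": [223,-49,10],"turn": [0,0,0],"grip": 30},
  ],
  force=25,
)

```text
t: 3.45
tool_pos: [0.5727, 0.1268, 0.1359]
orientation: [0.018, 1.568, -0.018]
force: [0.3, -1.2, 2.7]
opening: 0.0576
```

step_arm(
  commands=[
    {"xyz": [0,0,0],"turn": [0,0,0],"grip": 30},
    {"xyz": [0,0,0],"turn": [0,0,0],"grip": 30},
  ],
)

```text
t: 3.7
tool_pos: [0.5727, 0.1268, 0.1357]
orientation: [0.018, 1.568, -0.018]
force: [-0.1, -3.0, 6.4]
opening: 0.0558
```

step_arm(
  commands=[
    {"xyz": [0,0,0],"turn": [0,0,0],"grip": 75},
    {"xyz": [0,0,0],"turn": [0,0,0],"grip": 75},
    {"xyz": [-26,-1,-1],"turn": [0,0,0],"grip": 75},
    {"xyz": [-26,-1,-1],"turn": [0,0,0],"grip": 30},
    {"xyz": [-26,-1,-1],"turn": [0,0,0],"grip": 30},
    {"xyz": [-26,-1,-1],"turn": [0,0,0],"grip": 30},
    {"xyz": [-26,-1,-1],"turn": [0,0,0],"grip": 30},
    {"xyz": [-26,-1,-1],"turn": [0,0,0],"grip": 30},
  ],
)

```text
t: 4.7
tool_pos: [0.5703, 0.1258, 0.1594]
orientation: [0.017, 1.572, -0.018]
force: [-0.3, 0.6, -3.3]
opening: 0.0558
```

step_arm(
  commands=[
    {"xyz": [-30,0,0],"turn": [0,0,0],"grip": 30},
    {"xyz": [-60,0,0],"turn": [0.15,0,0],"grip": 30},
    {"xyz": [-60,-30,0],"turn": [3.05,0,0],"grip": 30},
    {"xyz": [-60,-60,0],"turn": [3.05,0,0],"grip": 30},
    {"xyz": [-60,-90,0],"turn": [3.05,0,0],"grip": 30},
    {"xyz": [-60,-126,0],"turn": [3.05,0,0],"grip": 30},
    {"xyz": [-60,-126,0],"turn": [3.05,0,0],"grip": 30},
    {"xyz": [-60,-126,0],"turn": [3.05,0,0],"grip": 30},
    {"xyz": [-60,-126,0],"turn": [3.05,0,0],"grip": 30},
    {"xyz": [-60,-126,0],"turn": [3.05,0,0],"grip": 30},
    {"xyz": [-60,-126,0],"turn": [3.05,0,0],"grip": 30},
    {"xyz": [-60,-126,0],"turn": [3.05,0,0],"grip": 30},
  ],
)

```text
t: 6.2
tool_pos: [0.5676, 0.0, 0.2197]
orientation: [1.555, 0.942, -1.556]
force: [0.1, -0.2, -2.5]
opening: 0.0556
```

```bash
python3 - <<'E'
from h import *
s=telemetry.read_state();print(s["q"],s["force"]);print(toolR())
E
```

```text
[-9.03467540e-02  9.81735981e-02  1.67648407e+00  1.74060925e-04
  1.36806903e+00  3.92220158e-01] [ 0.09278394 -0.18068017 -2.49315783]
(array([5.67632580e-01, 3.61417721e-05, 2.19704470e-01]), array([[-1.11403296e-03,  8.85789727e-01, -4.64085465e-01],
       [ 2.72118574e-04, -4.64085467e-01, -8.85790384e-01],
       [-9.99999342e-01, -1.11308596e-03,  2.75966669e-04]]))
```

step_arm(
  commands=[
    {"xyz": [0,0,0],"turn": [1.014,0,0],"grip": 30},
    {"xyz": [0,0,0],"turn": [1.014,0,0],"grip": 30},
    {"xyz": [10,0,0],"turn": [1.014,0,0],"grip": 30},
    {"xyz": [25,0,0],"turn": [1.014,0,0],"grip": 30},
    {"xyz": [40,0,0],"turn": [1.014,0,0],"grip": 30},
    {"xyz": [52,0,0],"turn": [1.014,0,0],"grip": 30},
    {"xyz": [58,0,0],"turn": [1.014,0,0],"grip": 30},
    {"xyz": [61,0,0],"turn": [1.014,0,0],"grip": 30},
    {"xyz": [62.5,0,0],"turn": [1.014,0,0],"grip": 30},
    {"xyz": [63.5,0,0],"turn": [1.014,0,0],"grip": 30},
  ],
)

```text
t: 7.45
tool_pos: [0.5683, -0.0001, 0.1573]
orientation: [2.181, 0.088, -2.179]
force: [-0.2, -0.4, -2.6]
opening: 0.0553
```

step_arm(
  commands=[
    {"xyz": [1,0,0],"turn": [0,0,0],"grip": 30},
    {"xyz": [2,0,0],"turn": [0,0,0],"grip": 30},
  ],
)

```text
t: 7.7
tool_pos: [0.5682, -0.0001, 0.1553]
orientation: [2.181, 0.088, -2.18]
force: [-0.7, 0.5, 4.6]
opening: 0.0557
```

step_arm(
  commands=[
    {"xyz": [2,0,0],"turn": [0,0,0],"grip": 75},
    {"xyz": [1,0,0],"turn": [0,0,0],"grip": 80},
    {"xyz": [-40,0,0],"turn": [0,0,0],"grip": 85},
    {"xyz": [-100,0,0],"turn": [0,0,0],"grip": 93},
    {"xyz": [-110,-60,-5],"turn": [0.04,0,0],"grip": 93},
    {"xyz": [-110,-120,-9],"turn": [0.04,0,0],"grip": 93},
    {"xyz": [-110,-180,-13],"turn": [0.04,0,0],"grip": 93},
    {"xyz": [-100,-236,-17],"turn": [0.04,0,0],"grip": 93},
    {"xyz": [-80,-236,-17],"turn": [0.04,0,0],"grip": 93},
  ],
)

```text
t: 8.82
tool_pos: [0.5659, 0.2405, 0.2357]
orientation: [2.202, 0.052, -2.197]
force: [0.5, -0.2, -0.0]
opening: 0.0929
```

```bash
python3 - <<'E'
from h import *
p=camera_params("wrist");im=read_camera("wrist")[:,:,::-1];cv2.imwrite("pics/w3.png",im);print(toolR())
import pickle;pickle.dump(p,open("w3.pkl","wb"))
print(proj(p,[(.568,.237,.029),(.5683,0,.110)]))
E
```

```text
(array([0.56461797, 0.23782371, 0.23125342]), array([[-0.00305214,  0.04367213, -0.99904126],
       [-0.00120767, -0.99904534, -0.04366862],
       [-0.99999461,  0.00107323,  0.00310197]]))
[[322.78874659 227.68617028]
 [711.95491691 272.94811582]]
```

View pics/w3.png

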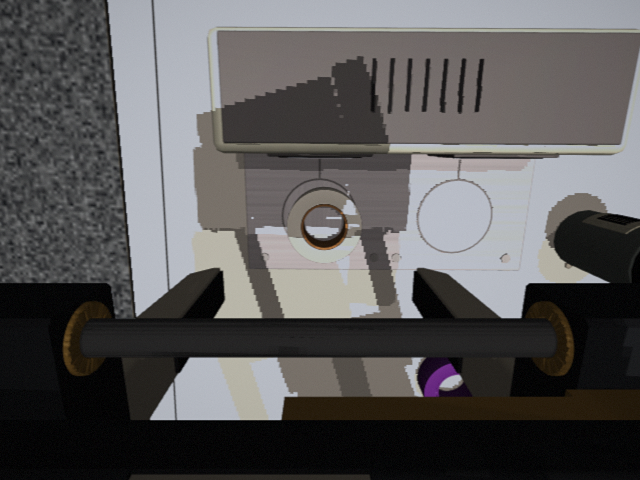

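Roll is at (324,226), exactly where predicted. The right ring is clear at (455,216). Grasping the roll.

step_arm(
  commands=[
    {"xyz": [50,0,-3],"turn": [0,0,0],"grip": 93},
    {"xyz": [100,0,-3],"turn": [0,0,0],"grip": 93},
    {"xyz": [128,0,-3],"turn": [0,0,0],"grip": 93},
    {"xyz": [139,0,-3],"turn": [0,0,0],"grip": 80},
    {"xyz": [140,0,-3],"turn": [0,0,0],"grip": 50},
    {"xyz": [140,0,-3],"turn": [0,0,0],"grip": 50},
    {"xyz": [140,0,-3],"turn": [0,0,0],"grip": 50},
  ],
  force=20,
)

```text
t: 9.75
tool_pos: [0.5702, 0.2368, 0.0968]
orientation: [2.205, 0.045, -2.198]
force: [-0.3, -0.5, 3.3]
opening: 0.061
```

```bash
python3 - <<'E'
from h import *
import pickle
p=pickle.load(open("w3.pkl","rb"));im=cv2.imread("pics/w3.png")
print("right mark",onz(p,[(455,215.5),(417,215),(492.5,216),(455,180),(455,252)],.004)[:,:2])
print("left ring, ticks",onz(p,[(320,216),(320,160),(458,160),(320,180)],.004)[:,:2])
print("plate front corners",onz(p,[(521,270),(246,270)],.004)[:,:2])
print("housing front top",onz(p,[(213,150),(622,150)],.1)[:,:2]); print(toolR()[0])
E
```

```text
right mark [[0.57913285 0.11977224]
 [0.57801249 0.15349853]
 [0.58023281 0.08648182]
 [0.61020277 0.12401611]
 [0.5456201  0.1151947 ]]
left ring, ticks [[0.57310604 0.23945989]
 [0.62174344 0.24177174]
 [0.62720247 0.12375841]
 [0.60477953 0.24096541]]
plate front corners [[0.53131789 0.05220385]
 [0.51944356 0.30523465]]
housing front top [[0.627222   0.30572222]
 [0.63836867 0.06445964]]
[0.5702222  0.23678802 0.09683817]
```

step_arm(
  commands=[
    {"xyz": [-40,0,0],"turn": [0,0,0],"grip": 50},
    {"xyz": [-50,-5,40],"turn": [0,0,0],"grip": 50},
    {"xyz": [-50,-10,90],"turn": [0,0,0],"grip": 50},
    {"xyz": [-40,-18,119],"turn": [0,0,0],"grip": 50},
    {"xyz": [-15,-18,119],"turn": [0,0,0],"grip": 50},
    {"xyz": [0,-18,119],"turn": [0,0,0],"grip": 50},
    {"xyz": [3,-18,119],"turn": [0,0,0],"grip": 50},
    {"xyz": [4.5,-18,119],"turn": [0,0,0],"grip": 50},
    {"xyz": [4.5,-18,119],"turn": [0,0,0],"grip": 50},
  ],
)

```text
t: 10.88
tool_pos: [0.4494, 0.2499, 0.0921]
orientation: [2.199, 0.044, -2.203]
force: [-10.5, -3.3, 18.5]
opening: 0.0608
```

step_arm(
  commands=[
    {"xyz": [0,0,0],"turn": [0,0,0],"grip": 75},
    {"xyz": [0,0,0],"turn": [0,0,0],"grip": 75},
    {"xyz": [-50,0,0],"turn": [0,0,0],"grip": 80},
    {"xyz": [-110,0,0],"turn": [0,0,0],"grip": 93},
    {"xyz": [-170,20,-10],"turn": [0,0,0],"grip": 93},
    {"xyz": [-178,75,-35],"turn": [-0.04,0,0],"grip": 93},
    {"xyz": [-178,130,-60],"turn": [-0.04,0,0],"grip": 93},
    {"xyz": [-178,185,-85],"turn": [-0.04,0,0],"grip": 93},
    {"xyz": [-178,235,-105],"turn": [-0.04,0,0],"grip": 93},
    {"xyz": [-178,255,-108],"turn": [-0.04,0,0],"grip": 93},
    {"xyz": [-178,255,-108],"turn": [-0.04,0,0],"grip": 93},
  ],
)

```text
t: 12.25
tool_pos: [0.5676, -0.0017, 0.2681]
orientation: [2.181, 0.085, -2.182]
force: [0.3, 0.9, -0.5]
opening: 0.093
```

```bash
python3 - <<'E'
from h import *
import pickle
p=camera_params("wrist");im=read_camera("wrist")[:,:,::-1];cv2.imwrite("pics/w4.png",im);print(toolR())
pickle.dump(p,open("w4.pkl","wb"))
c=proj(p,[(.5683,0,.110)])[0];print(c)
g=cv2.cvtColor(im,cv2.COLOR_BGR2GRAY);m=np.zeros_like(g);cv2.circle(m,tuple(int(v) for v in c),34,255,-1)
n,l,st,ce=cv2.connectedComponentsWithStats(((g>75)&(m>0)).astype(np.uint8))
for i in range(1,n):
    if st[i,4]>30:
        q=onz(p,np.argwhere(l==i)[:,::-1],.110)[:,:2];mu=q.mean(0);v=np.linalg.svd(q-mu)[2][0];t=(q-mu)@v
        print(st[i],mu,t.min(),t.max(),np.arctan2(v[1],v[0]))
x,y=map(int,c)
cv2.imwrite("pics/c4.png",np.vstack([cv2.resize(im[max(0,y-75):y+75,x-150:x+150],(600,300),interpolation=3),cv2.resize(read_camera("scene")[200:340,180:460,::-1],(600,300),interpolation=3)]))
E
```

```text
(array([ 5.67339781e-01, -4.26399757e-04,  2.68169722e-01]), array([[-5.98847237e-04,  7.91784748e-02, -9.96860276e-01],
       [ 6.46071210e-04, -9.96860216e-01, -7.91788581e-02],
       [-9.99999612e-01, -6.91458765e-04,  5.45812054e-04]]))
[315.77663603 243.33099578]
[311 213   9  30 214] [0.57939292 0.00118484] -0.010211875244846706 0.010326265012920388 -3.1272691611248433
```

View pics/c4.png

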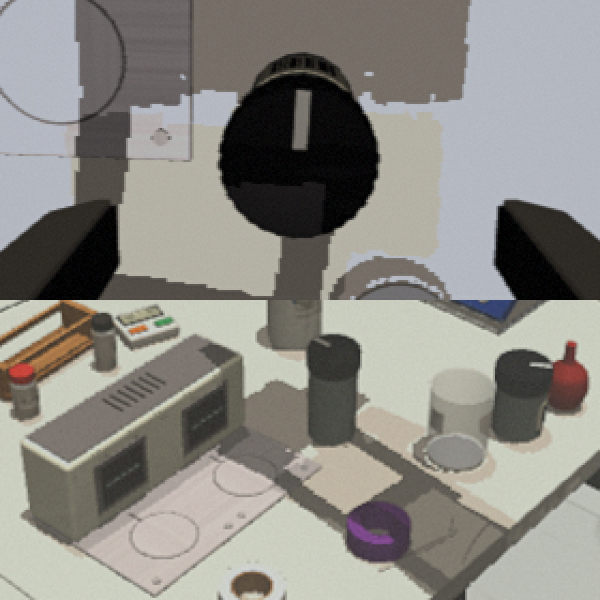

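Roll now stands clear of the plate on the bench, and both rings are free. Tall's ridge yaw is about 0.015–0.02 against a target of about 0.042. Grip the tall jar and place it on the right mark.

step_arm(
  commands=[
    {"xyz": [45,0,0],"turn": [0,0,0],"grip": 93},
    {"xyz": [90,0,0],"turn": [0,0,0],"grip": 93},
    {"xyz": [111,0,0],"turn": [0,0,0],"grip": 75},
    {"xyz": [112,0,0],"turn": [0,0,0],"grip": 40},
    {"xyz": [112,0,0],"turn": [0,0,0],"grip": 40},
    {"xyz": [112,0,0],"turn": [0,0,0],"grip": 40},
    {"xyz": [112,0,0],"turn": [0,0,0],"grip": 40},
    {"xyz": [112,0,0],"turn": [0,0,0],"grip": 40},
  ],
  force=25,
)

```text
t: 13.35
tool_pos: [0.5687, -0.0004, 0.1582]
orientation: [2.184, 0.088, -2.177]
force: [0.1, 2.9, 6.2]
opening: 0.0552
```

step_arm(
  commands=[
    {"xyz": [-30,0,0],"turn": [0,0,0],"grip": 40},
    {"xyz": [-50,-20,-4],"turn": [0,0,0],"grip": 40},
    {"xyz": [-50,-60,-10],"turn": [-0.02,0,0],"grip": 40},
    {"xyz": [-50,-100,-18],"turn": [-0.02,0,0],"grip": 40},
    {"xyz": [-50,-120,-21],"turn": [-0.02,0,0],"grip": 40},
    {"xyz": [-30,-120,-21],"turn": [-0.02,0,0],"grip": 40},
    {"xyz": [-15,-120,-21],"turn": [-0.02,0,0],"grip": 40},
    {"xyz": [-8,-120,-21],"turn": [-0.02,0,0],"grip": 40},
    {"xyz": [-8,-120,-21],"turn": [-0.02,0,0],"grip": 40},
  ],
)

```text
t: 14.48
tool_pos: [0.5786, 0.1197, 0.1635]
orientation: [2.169, 0.107, -2.172]
force: [-0.6, 0.5, -1.6]
opening: 0.0556
```

```bash
python3 - <<'E'
from h import *
s=telemetry.read_state();print(s["q"],s["force"]);print(toolR())
E
```

```text
[ 1.17302692e-01  2.13783484e-01  1.65611845e+00 -3.58899874e-05
  1.27293783e+00  1.58916840e+00] [-0.5796013   0.52933237 -1.61458531]
(array([0.57858382, 0.11972661, 0.16350779]), array([[-1.23452604e-03,  9.87798631e-02, -9.95108544e-01],
       [-1.80028170e-04, -9.95109308e-01, -9.87797156e-02],
       [-9.99999222e-01,  5.72014387e-05,  1.24627152e-03]]))
```

step_arm(
  commands=[
    {"xyz": [0.5,-0.7,0],"turn": [0,0,0],"grip": 40},
    {"xyz": [1,-0.7,0],"turn": [0,0,0],"grip": 40},
    {"xyz": [1.5,-0.7,0],"turn": [0,0,0],"grip": 40},
  ],
)

```text
t: 14.85
tool_pos: [0.5789, 0.1212, 0.163]
orientation: [2.17, 0.109, -2.17]
force: [0.1, -0.5, -2.1]
opening: 0.0557
```

step_arm(
  commands=[
    {"xyz": [0.7,0,0],"turn": [0,0,0],"grip": 40},
    {"xyz": [1.4,0,0],"turn": [0,0,0],"grip": 40},
    {"xyz": [2,0,0],"turn": [0,0,0],"grip": 40},
  ],
)

```text
t: 15.22
tool_pos: [0.5793, 0.1215, 0.162]
orientation: [2.171, 0.109, -2.168]
force: [-2.4, -1.0, 8.1]
opening: 0.0555
```

step_arm(
  commands=[
    {"xyz": [0,0,0],"turn": [0,0,0],"grip": 70},
    {"xyz": [0,0,0],"turn": [0,0,0],"grip": 80},
    {"xyz": [-40,0,0],"turn": [0,0,0],"grip": 85},
    {"xyz": [-100,0,0],"turn": [0,0,0],"grip": 93},
    {"xyz": [-110,0,0],"turn": [0,0,0],"grip": 93},
  ],
)

```text
t: 15.85
tool_pos: [0.5811, 0.1216, 0.2767]
orientation: [2.18, 0.11, -2.161]
force: [0.2, -0.0, 0.3]
opening: 0.0927
```

```bash
cat >> h.py <<'E'
def ridge(im,p,c,z,R,th=75,rad=34):
    """ridge mid/yaw and cap circle (lower-contour fit is noisy, so only ridge)"""
    px=proj(p,[(*c,z)])[0];g=cv2.cvtColor(im,cv2.COLOR_BGR2GRAY);m=np.zeros_like(g);cv2.circle(m,tuple(int(v) for v in px),rad,255,-1)
    n,l,st,ce=cv2.connectedComponentsWithStats(((g>th)&(m>0)).astype(np.uint8))
    for i in range(1,n):
        if st[i,4]>30:
            q=onz(p,np.argwhere(l==i)[:,::-1],z)[:,:2];mu=q.mean(0);v=np.linalg.svd(q-mu)[2][0];t=(q-mu)@v
            print("ridge",st[i],mu,t.min(),t.max(),np.arctan2(v[1],v[0]))
    return px
E
python3 - <<'E'
from h import *
import pickle
p=camera_params("wrist");im=np.ascontiguousarray(read_camera("wrist")[:,:,::-1]);cv2.imwrite("pics/w5.png",im);pickle.dump(p,open("w5.pkl","wb"));print(toolR()[0])
print(ridge(im,p,(.579,.1215),.114,.028))
E
```

```text
[0.58057121 0.12159994 0.27563561]
ridge [314 220   9  29 197] [0.58950902 0.12244444] -0.009601146127938186 0.010782716286628597 -3.122057989508358
[317.97372525 247.72532456]
```

step_arm(
  commands=[
    {"xyz": [10,50,38],"turn": [-0.19,0,0],"grip": 93},
    {"xyz": [10,100,75],"turn": [-0.38,0,0],"grip": 93},
    {"xyz": [10,150,113],"turn": [-0.57,0,0],"grip": 93},
    {"xyz": [10,200,150],"turn": [-0.76,0,0],"grip": 93},
    {"xyz": [10,238,179],"turn": [-0.95,0,0],"grip": 93},
    {"xyz": [10,238,179],"turn": [-1.23,0,0],"grip": 93},
    {"xyz": [10,238,179],"turn": [-1.23,0,0],"grip": 93},
    {"xyz": [10,238,179],"turn": [-1.23,0,0],"grip": 93},
    {"xyz": [10,238,179],"turn": [-1.23,0,0],"grip": 93},
  ],
)

```text
t: 17.02
tool_pos: [0.4243, -0.1331, 0.26]
orientation: [1.387, 1.085, -1.388]
force: [0.6, -0.1, 0.2]
opening: 0.0932
```

```bash
python3 - <<'E'
from h import *
import pickle
p=camera_params("wrist");im=np.ascontiguousarray(read_camera("wrist")[:,:,::-1]);cv2.imwrite("pics/w6.png",im);pickle.dump(p,open("w6.pkl","wb"));print(toolR())
print(ridge(im,p,(.424,-.133),.084,.03))
cv2.imwrite("pics/c6.png",np.hstack([cv2.resize(im[:330],(490,400)),cv2.resize(cv2.imread("pics/w5.png")[130:300,200:420],(310,240))] if 0 else [im[:330]]))
E
```

```text
(array([ 0.42441258, -0.13304555,  0.26023624]), array([[-9.36877941e-04,  9.70497119e-01, -2.41110896e-01],
       [ 4.49132595e-04, -2.41110569e-01, -9.70497549e-01],
       [-9.99999460e-01, -1.01752851e-03, -2.09990716e-04]]))
ridge [298 256  14  14  93] [ 0.40920445 -0.14830411] -0.0056743492244656895 0.005338010993482976 -2.5926152816147905
[318.76814638 239.22255543]
```

View pics/c6.png

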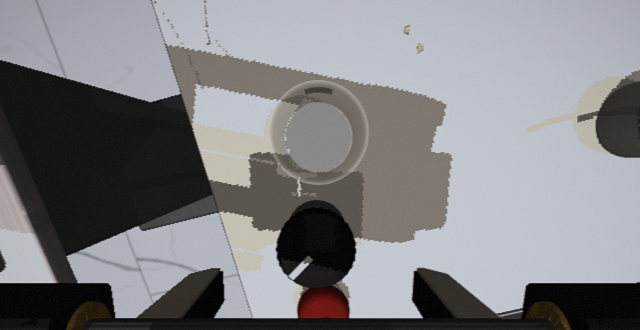

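```bash
python3 - <<'E'
from h import *
import pickle
p=pickle.load(open("w6.pkl","rb"));im=cv2.imread("pics/w6.png")
c=onz(p,(316,250),.084)[0];print("cap c",c)
ridge(im,p,c[:2],.084,.03,th=100,rad=38)
g=cv2.cvtColor(im,cv2.COLOR_BGR2GRAY)
e=onz(p,[(277,248),(355,248),(316,289)],.084);print(e[:,:2],np.linalg.norm(e[0]-e[1]))
print("beaker top",onz(p,[(318,132)],.09),"bulb",onz(p,[(324,304)],.06))
p=pickle.load(open("w5.pkl","rb"));im=cv2.imread("pics/w5.png");g=cv2.cvtColor(im,cv2.COLOR_BGR2GRAY)
n,l,st,ce=cv2.connectedComponentsWithStats((g<40).astype(np.uint8));i=l[255,330];print(st[i])
d=(l==i).astype(np.uint8);k=max(cv2.findContours(d,0,1)[0],key=cv2.contourArea)[:,0];k=k[k[:,1]>245]
q=onz(p,k,.114)[:,:2];A=np.c_[2*q,np.ones(len(q))];s=np.linalg.lstsq(A,(q**2).sum(1),rcond=None)[0]
print("tall cap",s[:2],np.sqrt(s[2]+s[0]**2+s[1]**2))
E
```

```text
cap c [ 0.41999022 -0.14057254  0.084     ]
ridge [288 261  21  20 156] [ 0.40285787 -0.15245805] -0.00933552581726204 0.009065048884006338 -2.581615559838876
[[ 0.3920762  -0.13205765]
 [ 0.4486442  -0.1460724 ]
 [ 0.41244563 -0.17078796]] 0.05827823431573022
beaker top [[ 0.44183435 -0.05884982  0.09      ]] bulb [[ 0.41322604 -0.19498374  0.06      ]]
[ 278  211   78   80 4620]
tall cap [0.5739455  0.12186505] 0.027136878102903748
```

Squat is at about (0.421,-0.139) with label yaw about -2.56. Its distances to the beaker and bulb fit. Grasping by the cap.

step_arm(
  commands=[
    {"xyz": [40,-2,6],"turn": [0,0,0],"grip": 93},
    {"xyz": [85,-2,6],"turn": [0,0,0],"grip": 93},
    {"xyz": [115,-2,6],"turn": [0,0,0],"grip": 93},
    {"xyz": [124,-2,6],"turn": [0,0,0],"grip": 80},
    {"xyz": [124,-2,6],"turn": [0,0,0],"grip": 40},
    {"xyz": [124,-2,6],"turn": [0,0,0],"grip": 40},
    {"xyz": [124,-2,6],"turn": [0,0,0],"grip": 40},
    {"xyz": [124,-2,6],"turn": [0,0,0],"grip": 40},
  ],
)

```text
t: 18.08
tool_pos: [0.422, -0.1391, 0.1383]
orientation: [1.385, 1.083, -1.383]
force: [-2.4, -0.1, 6.8]
opening: 0.0599
```

```bash
python3 - <<'E'
from h import *
s=telemetry.read_state();print(s["q"],s["force"],s["opening"]);print(toolR())
E
```

```text
[-4.33852032e-01 -1.53026899e-01  2.08104363e+00 -6.82596988e-05
  1.21125427e+00 -1.93262951e-01] [-2.40276722 -0.09579224  6.78214412] 0.05986173554526819
(array([ 0.42197031, -0.13908807,  0.13831104]), array([[ 2.07969162e-03,  9.71201128e-01, -2.38252057e-01],
       [-1.03392268e-03, -2.38250357e-01, -9.71203222e-01],
       [-9.99997303e-01,  2.26613741e-03,  5.08659606e-04]]))
```

step_arm(
  commands=[
    {"xyz": [-30,0,0],"turn": [0,0,0],"grip": 40},
    {"xyz": [-80,0,0],"turn": [0,0,0],"grip": 40},
    {"xyz": [-130,0,0],"turn": [0,0,0],"grip": 40},
    {"xyz": [-130,6,-45],"turn": [-2.6,0,0],"grip": 40},
    {"xyz": [-130,13,-90],"turn": [-2.6,0,0],"grip": 40},
    {"xyz": [-130,20,-140],"turn": [-2.6,0,0],"grip": 40},
    {"xyz": [-130,27,-190],"turn": [-2.6,0,0],"grip": 40},
    {"xyz": [-130,34,-240],"turn": [-2.6,0,0],"grip": 40},
    {"xyz": [-130,41,-290],"turn": [-2.6,0,0],"grip": 40},
    {"xyz": [-130,48,-340],"turn": [-2.6,0,0],"grip": 40},
    {"xyz": [-130,54,-385],"turn": [-2.6,0,0],"grip": 40},
    {"xyz": [-130,57,-405],"turn": [-2.6,0,0],"grip": 40},
  ],
)

```text
t: 19.58
tool_pos: [0.5731, 0.2435, 0.2665]
orientation: [0.091, 1.569, -0.091]
force: [0.4, -1.0, -2.4]
opening: 0.0599
```

```bash
python3 - <<'E'
from h import *
s=telemetry.read_state();print(s["q"],s["force"]);print(toolR());R=toolR()[1];print(np.arctan2(R[1,1],R[0,1]))
E
```

```text
[ 3.19164159e-01  2.09512879e-01  1.46635005e+00  4.74327873e-04
  1.46600357e+00 -1.13594221e+00] [ 0.41293514 -1.04272664 -2.37474157]
(array([0.57312564, 0.24346524, 0.26647444]), array([[-4.08022600e-04,  1.15481472e-01,  9.93309551e-01],
       [ 3.61980036e-04,  9.93309585e-01, -1.15481327e-01],
       [-9.99999851e-01,  3.12439235e-04, -4.47094746e-04]]))
1.4550566201717219
```

step_arm(
  commands=[
    {"xyz": [10,-2,1],"turn": [-0.905,0,0],"grip": 40},
    {"xyz": [30,-2,1],"turn": [-0.905,0,0],"grip": 40},
    {"xyz": [55,-2,1],"turn": [-0.905,0,0],"grip": 40},
    {"xyz": [80,-2,1],"turn": [-0.905,0,0],"grip": 40},
    {"xyz": [100,-2,1],"turn": [-0.905,0,0],"grip": 40},
    {"xyz": [112,-2,1],"turn": [-0.905,0,0],"grip": 40},
    {"xyz": [118,-2,1],"turn": [-0.905,0,0],"grip": 40},
    {"xyz": [120,-2,1],"turn": [-0.905,0,0],"grip": 40},
    {"xyz": [121,-2,1],"turn": [-0.905,0,0],"grip": 40},
    {"xyz": [121,-2,1],"turn": [-0.905,0,0],"grip": 40},
  ],
)

```text
t: 20.82
tool_pos: [0.5741, 0.2391, 0.1466]
orientation: [-0.61, 1.482, 0.61]
force: [0.4, 1.0, -2.2]
opening: 0.0593
```

```bash
python3 - <<'E'
from h import *
s=telemetry.read_state();print(s["force"]);print(toolR());R=toolR()[1];print(np.arctan2(R[1,1],R[0,1]))
E
```

```text
[ 0.35080187  1.02535185 -2.16926992]
(array([0.57407091, 0.23905839, 0.14655157]), array([[ 9.71937878e-04, -7.03771180e-01,  7.10426057e-01],
       [ 3.15360088e-04,  7.10426573e-01,  7.03771259e-01],
       [-9.99999478e-01, -4.59981921e-04,  9.12431837e-04]]))
2.351488398815828
```

step_arm(
  commands=[
    {"xyz": [1,1,1],"turn": [0,0,0],"grip": 40},
    {"xyz": [2,1,1],"turn": [0,0,0],"grip": 40},
    {"xyz": [3,1,1],"turn": [0,0,0],"grip": 40},
    {"xyz": [3.7,1,1],"turn": [0,0,0],"grip": 40},
  ],
)

```text
t: 21.32
tool_pos: [0.5739, 0.2405, 0.1424]
orientation: [-0.611, 1.483, 0.611]
force: [-0.7, 0.0, 1.4]
opening: 0.0595
```

step_arm(
  commands=[
    {"xyz": [0.6,0,0],"turn": [0,0,0],"grip": 40},
    {"xyz": [0.6,0,0],"turn": [0,0,0],"grip": 66},
    {"xyz": [0.3,0,0],"turn": [0,0,0],"grip": 75},
    {"xyz": [-20,0,0],"turn": [0,0,0],"grip": 80},
    {"xyz": [-70,0,0],"turn": [0,0,0],"grip": 93},
    {"xyz": [-130,0,-30],"turn": [0,0,0],"grip": 93},
    {"xyz": [-160,-30,-80],"turn": [0.75,0,0],"grip": 93},
    {"xyz": [-160,-35,-90],"turn": [0.75,0,0],"grip": 93},
    {"xyz": [-160,-35,-90],"turn": [0.75,0,0],"grip": 93},
    {"xyz": [-160,-35,-90],"turn": [0.75,0,0],"grip": 93},
    {"xyz": [-160,-35,-90],"turn": [0.75,0,0],"grip": 93},
    {"xyz": [-160,-35,-90],"turn": [0.75,0,0],"grip": 93},
  ],
)

```text
t: 22.82
tool_pos: [0.5346, 0.1522, 0.303]
orientation: [-0.028, 1.57, 0.028]
force: [-0.7, -0.0, -0.6]
opening: 0.0929
```

```bash
python3 - <<'E'
from h import *
import pickle
p=camera_params("wrist");im=np.ascontiguousarray(read_camera("wrist")[:,:,::-1]);cv2.imwrite("pics/w7.png",im);pickle.dump(p,open("w7.pkl","wb"));print(toolR())
for c,h in(((.574,.2405),.088),((.577,.1215),.114)):
    px=ridge(im,p,c,h,.03,th=90,rad=28);print(px)
s=read_camera("scene")[:,:,::-1];d=read_camera("side")[:,:,::-1]
cv2.imwrite("pics/s7.png",s);cv2.imwrite("pics/d7.png",d)
top=cv2.resize(im[100:300,150:480],(792,480)) if 0 else im[60:320,120:520]
cv2.imwrite("pics/c7.png",np.vstack([cv2.resize(top,(800,520)[:2])[:520]])); 
E
```

```text
(array([0.53452037, 0.15221881, 0.30271526]), array([[ 5.45204353e-04, -3.49120162e-02,  9.99390241e-01],
       [ 1.13530402e-04,  9.99390385e-01,  3.49119593e-02],
       [-9.99999845e-01,  9.44270238e-05,  5.48835564e-04]]))
[416.76080304 276.20683807]
ridge [276 289   6  24 125] [0.58963638 0.12252283] -0.009938258161688824 0.010300003478709347 0.017517666150960717
[277.77814841 285.7884808 ]
```

View pics/c7.png

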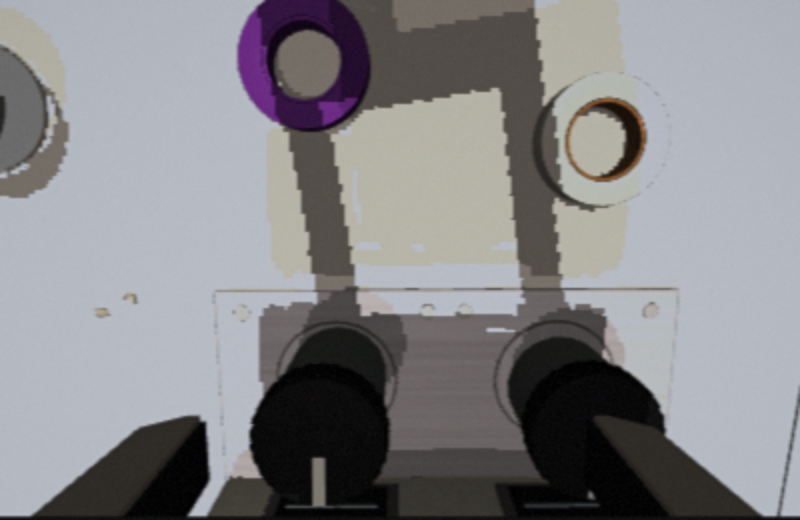

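step_arm(
  commands=[
    {"xyz": [0,30,-50],"turn": [0,0,0],"grip": 93},
    {"xyz": [0,30,-85],"turn": [0,0,0],"grip": 93},
    {"xyz": [0,30,-85],"turn": [0,0,0],"grip": 93},
    {"xyz": [0,30,-85],"turn": [0,0,0],"grip": 93},
  ],
)

```text
t: 23.48
tool_pos: [0.4491, 0.1795, 0.3026]
orientation: [-0.025, 1.569, 0.025]
force: [0.2, 0.3, -1.0]
opening: 0.0933
```

```bash
python3 - <<'E'
from h import *
import pickle
p=camera_params("wrist");im=np.ascontiguousarray(read_camera("wrist")[:,:,::-1]);cv2.imwrite("pics/w8.png",im);pickle.dump(p,open("w8.pkl","wb"));print(toolR()[0])
for c,h in(((.576,.2405),.088),((.575,.1225),.114)):
    print(ridge(im,p,c,h,.03,th=80,rad=28))
p7=pickle.load(open("w7.pkl","rb"));f=lambda l:np.array(l)/2+[120,60]
print("w7 plate front",onz(p7,f([(213,291),(678,289)]),.004)[:,:2])
print("w7 ring fronts T,S",onz(p7,f([(336,322),(553,320)]),.004)[:,:2],"sides",onz(p7,f([(277,378),(397,378),(494,378)]),.004)[:,:2])
cv2.imwrite("pics/c8.png",cv2.resize(im[150:330,190:490],(800,480),interpolation=3))
E
```

```text
[0.44933451 0.17939817 0.30252236]
ridge [377 371   7  21 120] [0.59405758 0.24312556] -0.010359877435771967 0.011340004285869528 0.004014165395540222
[378.63356546 363.59078447]
ridge [244 381   7  22 139] [0.59012022 0.12253694] -0.010403028751330156 0.010621974220843352 0.03380171016892433
[246.63911811 376.19834738]
w7 plate front [[0.53128073 0.05422795]
 [0.52110946 0.30306178]]
w7 ring fronts T,S [[0.5457948  0.12035024]
 [0.54040918 0.23765641]] sides [[0.57845965 0.08834925]
 [0.5760475  0.15451198]
 [0.57409732 0.20800352]]
```

View pics/c8.png

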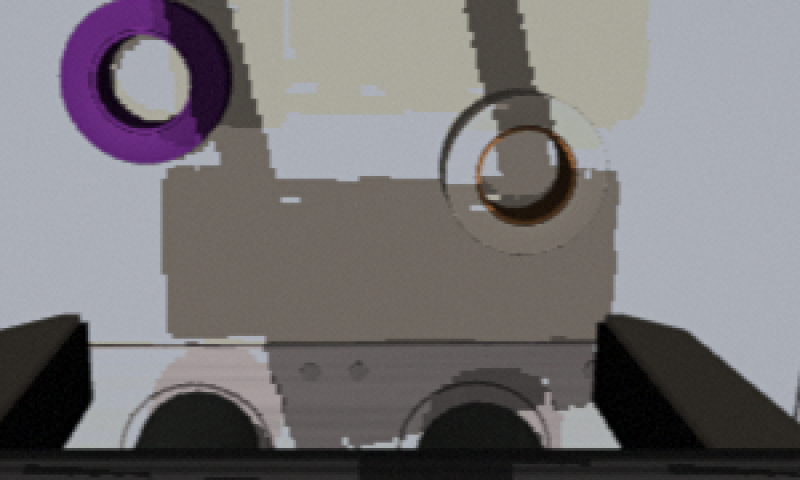

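Base-in-ring gaps and ridge positions agree. Tall sits about 4 mm in front of its mark centre and squat about 4 mm behind, with yaws 0.02–0.035 short. There's plenty of time, so I'll regrip each with a small correction, squat first.

step_arm(
  commands=[
    {"xyz": [0,25,55],"turn": [0,0,0],"grip": 93},
    {"xyz": [20,50,110],"turn": [0,0,0],"grip": 93},
    {"xyz": [52,57,131],"turn": [0,0,0],"grip": 93},
    {"xyz": [52,57,131],"turn": [0,0,0],"grip": 93},
    {"xyz": [52,57,131],"turn": [0,0,0],"grip": 93},
  ],
)

```text
t: 24.15
tool_pos: [0.578, 0.2402, 0.2505]
orientation: [-0.024, 1.571, 0.024]
force: [-0.0, 0.1, -0.1]
opening: 0.0929
```

```bash
cat >> h.py <<'E'
def look(name,c,z,Rcap):
    p=camera_params("wrist");im=np.ascontiguousarray(read_camera("wrist")[:,:,::-1]);cv2.imwrite(f"pics/{name}.png",im)
    t,R=toolR();print("tcp",t,"yaw_y",np.arctan2(R[1,1],R[0,1]))
    px=ridge(im,p,c,z,Rcap,th=75,rad=36);print(px)
    # cap rim: dark->bright along image columns left/right of the cap at rows through the centre
    g=cv2.GaussianBlur(cv2.cvtColor(im,cv2.COLOR_BGR2GRAY),(3,3),0)
    C=np.float64(c);P=[]
    for a in np.linspace(-np.pi,np.pi,72,endpoint=False):
        r=np.linspace(Rcap-.012,Rcap+.012,49);u=proj(p,np.c_[C[0]+r*np.cos(a),C[1]+r*np.sin(a),0*r+z])
        v=cv2.remap(g,np.float32(u[:,:1]),np.float32(u[:,1:]),1)[:,0].astype(float)
        d=v[4:]-v[:-4];i=d.argmax()
        if d[i]>40:P.append(C+r[i+2]*np.array([np.cos(a),np.sin(a)]))
    P=np.array(P);k=np.ones(len(P),bool)
    for _ in range(6):
        s=np.linalg.lstsq(np.c_[2*P[k],np.ones(k.sum())],(P[k]**2).sum(1),rcond=None)[0];rr=np.sqrt(s[2]+s[0]**2+s[1]**2)
        k=abs(np.linalg.norm(P-s[:2],axis=1)-rr)<.0015
        if k.sum()<8:break
    print("rim",s[:2],rr,k.sum(),len(P))
E
python3 -c "
from h import *
look('w9',(.578,.2425),.088,.030)"
```

```text
tcp [0.5780855  0.24027734 0.25159113] yaw_y 1.6017454936948745
ridge [317 252   8  30 220] [0.593872   0.24273219] -0.01093431023080309 0.010960457103719604 0.00868070643985807
[321.13466056 245.2153676 ]
rim [0.57460936 0.24227252] 0.029916447769997585 46 69
```

step_arm(
  commands=[
    {"xyz": [-35,-20,-1],"turn": [0,0,0],"grip": 93},
    {"xyz": [-35,-70,-3],"turn": [0,0,0],"grip": 93},
    {"xyz": [-35,-119,-6],"turn": [0,0,0],"grip": 93},
    {"xyz": [-35,-119,-6],"turn": [0,0,0],"grip": 93},
    {"xyz": [-35,-119,-6],"turn": [0,0,0],"grip": 93},
  ],
)

```text
t: 24.82
tool_pos: [0.5756, 0.1215, 0.287]
orientation: [-0.023, 1.568, 0.024]
force: [-1.2, -0.1, -0.6]
opening: 0.0932
```

```bash
python3 -c "
from h import *
look('w10',(.575,.1220),.114,.028)"
```

```text
tcp [0.57551277 0.12199121 0.28656568] yaw_y 1.6021793631616335
ridge [316 246   7  27 188] [0.58961275 0.12289936] -0.010014980923489885 0.010241012675535335 0.028515648939993646
[318.39696161 239.92712144]
rim [0.5719314  0.12207256] 0.028113277560415664 47 60
```

Tall needs about +4.5 mm in x (foot-to-ring gap and rim fit average). Regrip and shift it.

step_arm(
  commands=[
    {"xyz": [50,0,0],"turn": [0,0,0],"grip": 93},
    {"xyz": [100,0,0],"turn": [0,0,0],"grip": 93},
    {"xyz": [122,0,0],"turn": [0,0,0],"grip": 75},
    {"xyz": [123,0,0],"turn": [0,0,0],"grip": 40},
    {"xyz": [123,0,0],"turn": [0,0,0],"grip": 40},
    {"xyz": [123,0,0],"turn": [0,0,0],"grip": 40},
    {"xyz": [123,0,0],"turn": [0,0,0],"grip": 40},
    {"xyz": [123,0,0],"turn": [0,0,0],"grip": 40},
  ],
)

```text
t: 25.88
tool_pos: [0.5766, 0.1218, 0.1642]
orientation: [-0.024, 1.567, 0.025]
force: [-0.0, 1.4, 6.1]
opening: 0.0555
```

step_arm(
  commands=[
    {"xyz": [-5,0,0],"turn": [0,0,0],"grip": 40},
    {"xyz": [-5,0,4.5],"turn": [0,0,0],"grip": 40},
    {"xyz": [-5,0,4.5],"turn": [0,0,0],"grip": 40},
    {"xyz": [-3,0,4.5],"turn": [0,0,0],"grip": 40},
    {"xyz": [-1.5,0,4.5],"turn": [0,0,0],"grip": 40},
    {"xyz": [-0.5,0,4.5],"turn": [0,0,0],"grip": 40},
    {"xyz": [0.2,0,4.5],"turn": [0,0,0],"grip": 40},
  ],
)

```text
t: 26.75
tool_pos: [0.5807, 0.1216, 0.1643]
orientation: [-0.025, 1.569, 0.025]
force: [-6.1, -1.1, 16.9]
opening: 0.0556
```

step_arm(
  commands=[
    {"xyz": [-0.3,0,0],"turn": [0,0,0],"grip": 70},
    {"xyz": [-0.3,0,0],"turn": [0,0,0],"grip": 75},
    {"xyz": [-50,0,0],"turn": [0,0,0],"grip": 85},
    {"xyz": [-110,0,0],"turn": [0,0,0],"grip": 93},
    {"xyz": [-110,60,0],"turn": [0,0,0],"grip": 93},
    {"xyz": [-90,115,0],"turn": [0,0,0],"grip": 93},
    {"xyz": [-50,120,0],"turn": [0,0,0],"grip": 93},
    {"xyz": [0,120,0],"turn": [0,0,0],"grip": 93},
    {"xyz": [19,120,0],"turn": [0,0,0],"grip": 80},
    {"xyz": [20,120,0],"turn": [0,0,0],"grip": 40},
    {"xyz": [20,120,0],"turn": [0,0,0],"grip": 40},
    {"xyz": [20,120,0],"turn": [0,0,0],"grip": 40},
  ],
)

```text
t: 28.25
tool_pos: [0.5777, 0.2418, 0.1446]
orientation: [-0.023, 1.567, 0.025]
force: [0.6, 0.0, 3.6]
opening: 0.0592
```

step_arm(
  commands=[
    {"xyz": [0,0,0],"turn": [0,0,0],"grip": 40},
    {"xyz": [0,0,0],"turn": [0,0,0],"grip": 40},
  ],
)

```text
t: 28.5
tool_pos: [0.5777, 0.2419, 0.1446]
orientation: [-0.024, 1.567, 0.025]
force: [0.5, 1.0, 6.6]
opening: 0.0596
```

Held. Lift 5 mm, shift -2.5 mm in x and -1 mm in y, turn +0.02, then lower.

step_arm(
  commands=[
    {"xyz": [-5,0,0],"turn": [0,0,0],"grip": 40},
    {"xyz": [-5,-1,-2.5],"turn": [-0.02,0,0],"grip": 40},
    {"xyz": [-5,-1,-2.5],"turn": [-0.02,0,0],"grip": 40},
    {"xyz": [-3,-1,-2.5],"turn": [-0.02,0,0],"grip": 40},
    {"xyz": [-1.5,-1,-2.5],"turn": [-0.02,0,0],"grip": 40},
    {"xyz": [-0.5,-1,-2.5],"turn": [-0.02,0,0],"grip": 40},
    {"xyz": [0,-1,-2.5],"turn": [-0.02,0,0],"grip": 40},
  ],
)

```text
t: 29.38
tool_pos: [0.5743, 0.2405, 0.1447]
orientation: [-0.04, 1.569, 0.04]
force: [-9.1, -3.1, 20.6]
opening: 0.0598
```

step_arm(
  commands=[
    {"xyz": [-0.3,0,0],"turn": [0,0,0],"grip": 70},
    {"xyz": [-0.3,0,0],"turn": [0,0,0],"grip": 80},
    {"xyz": [-40,0,0],"turn": [0,0,0],"grip": 85},
    {"xyz": [-100,0,0],"turn": [0,0,0],"grip": 93},
    {"xyz": [-106,0,0],"turn": [0,0,0],"grip": 93},
    {"xyz": [-106,0,0],"turn": [0,0,0],"grip": 93},
  ],
)

```text
t: 30.12
tool_pos: [0.574, 0.2405, 0.2483]
orientation: [-0.04, 1.569, 0.04]
force: [-0.7, -0.3, -0.3]
opening: 0.0933
```

```bash
python3 -c "
from h import *
look('w11',(.574,.2415),.088,.030)"
```

```text
tcp [0.57330221 0.24026006 0.24671606] yaw_y 1.621989607425036
ridge [314 252   8  30 211] [0.58931694 0.2413917 ] -0.010722730134538757 0.010961584722256418 0.03516113238975073
[319.16384752 245.68465983]
rim [0.57045072 0.24062513] 0.03004748509172166 51 71
```

step_arm(
  commands=[
    {"xyz": [-35,-40,0],"turn": [0,0,0],"grip": 93},
    {"xyz": [-35,-90,0],"turn": [0,0,0],"grip": 93},
    {"xyz": [-35,-120,0],"turn": [0,0,0],"grip": 93},
    {"xyz": [-35,-120,0],"turn": [0,0,0],"grip": 93},
    {"xyz": [-35,-120,0],"turn": [0,0,0],"grip": 93},
  ],
)

```text
t: 30.8
tool_pos: [0.5793, 0.1209, 0.2812]
orientation: [-0.04, 1.573, 0.04]
force: [-0.0, 0.8, -0.1]
opening: 0.093
```

```bash
python3 -c "
from h import *
look('w12',(.577,.1215),.114,.028)"
```

```text
tcp [0.57935407 0.12136987 0.28156713] yaw_y 1.6225601341669666
ridge [315 248   8  27 195] [0.5920081  0.12209563] -0.009902712531875578 0.01012912182974978 0.0002745271617722927
[318.67032688 240.96664036]
rim [0.57447848 0.12160151] 0.028129503185432562 43 58
```

step_arm(
  commands=[
    {"xyz": [-40,-50,-20],"turn": [0,0,0],"grip": 93},
    {"xyz": [-80,-100,-60],"turn": [0,0,0],"grip": 93},
    {"xyz": [-80,-150,-100],"turn": [0,0,0],"grip": 93},
    {"xyz": [-80,-200,-130],"turn": [0,0,0],"grip": 93},
    {"xyz": [-80,-250,-150],"turn": [0,0,0],"grip": 93},
    {"xyz": [-80,-300,-150],"turn": [0,0,0],"grip": 93},
    {"xyz": [-80,-350,-150],"turn": [0,0,0],"grip": 93},
    {"xyz": [-80,-350,-150],"turn": [0,0,0],"grip": 93},
    {"xyz": [-80,-350,-150],"turn": [0,0,0],"grip": 93},
  ],
)

```text
t: 31.98
tool_pos: [0.4483, -0.2357, 0.3625]
orientation: [-0.04, 1.571, 0.042]
force: [0.4, 0.7, -0.3]
opening: 0.0926
```

```bash
python3 - <<'E'
from h import *
s=read_camera("scene")[:,:,::-1];d=read_camera("side")[:,:,::-1]
cv2.imwrite("pics/c12.png",np.vstack([cv2.resize(s[190:340,180:470],(580,300),interpolation=3),cv2.resize(d[170:390,215:440],(307,300),interpolation=3)[:, :] if 0 else cv2.resize(d[190:390,220:440],(330,300),interpolation=3).__class__(0) if 0 else np.hstack([cv2.resize(d[190:390,220:440],(330,300),interpolation=3),cv2.resize(s[230:310,240:330],(250,300),interpolation=3)])]))
E
```

```text
(no output)
```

View pics/c12.png

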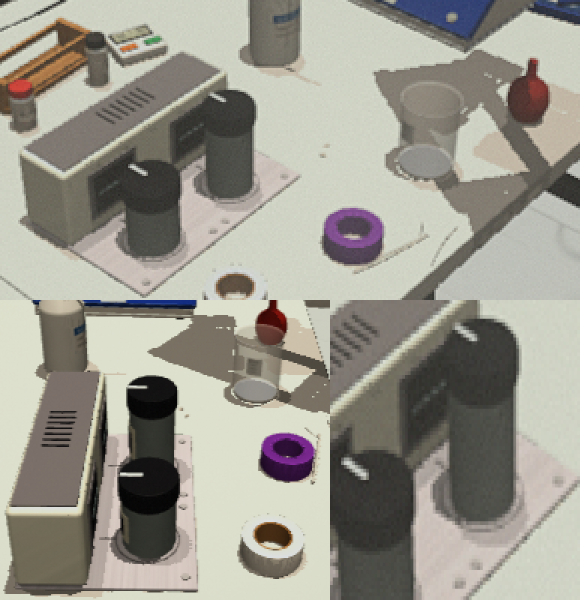

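The final view shows both jars upright inside their rings with ridges pointing at the windows. The white roll lies flat on the open bench, clear of the plate, and the beaker, bulb and bottle are standing. Handing in.

```bash
python3 -c "
from plant import robot,telemetry
print(telemetry.read_state()['t']);print(robot.close_job())"
```

```text
32.075
the job is handed in; nothing more can be done
None
```

The job is done and handed in at 32 s of the 72 s allowed; the hand-in reported no verdict.

**What I did:**
- I parked the tall jar on the bench first, because the gripper body would have hit it while reaching for the roll.
- I then set the white roll flat on the bench, clear of the base plate.
- The tall jar, turned about half a turn, went on the right mark and the squat jar on the left.
- I regripped each jar once for a correction of a few millimetres. All set-downs were gentle.

**Last checks:**
- **Standing:** the closing scene and side views show both jars upright in their rings, ridges toward the windows. The roll is flat off the plate, and the beaker, bulb and wash bottle are still standing.
- **Label direction:** the squat label reads about 0.035–0.04 rad against the reader's yaw of about 0.04. The tall reads about 0.00–0.03 rad, so it may be up to 2° off square.
- **Centring:** the cap rim fits put both jars about 4 mm short of their marks along x. Before the regrip, the gaps between jar foot and ring read about 3.5 mm further toward the windows than the rim fits did. I took that offset as camera bias, not a real error, and did not re-measure the gaps after the correction.
- **Force:** the highest wrist force I saw was about 23 N.

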